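Free the seized clevis pin and rack it

ROBOT

A 6-joint arm with a two-finger parallel gripper is mounted at the origin on the work surface. World frame = base frame: x ahead of the robot, y to its left, z up, the work surface at z = 0. Lengths are in m, angles in degrees, forces in N, time in s.
With the tool pointing down it reaches from about 0.3 to 0.75 m from the base axis. Payload 8.5 kg.
Tool frame: the origin (TCP) lies midway between the tips of the shut fingers; the grasp point (between the pads) lies 19 mm behind it (env.tcp_to_grasp is the z of the grasp point in the tool frame, in m); z points along the fingers, y is the line along which they close (so a half turn about z gives the same grasp; the last joint's range is limited). The gripper opens to 85 mm and grips with 20 to 120 N. Pads are 22 mm wide; open, the fingers measure 114 mm over their backs; the gripper's body (76 mm by 85 mm) begins 54 mm behind the grasp point. The pads swing forward as they close: fully open they stand 13 mm farther back than shut.
Start: joints at [56.19, 21.807, 74.336, -0, 83.858, -12.336], TCP at [0.201, 0.512, 0.231] pointing down, gripper open.
Joint ranges: [-178.18, 178.18], [-50.72, 133.34], [12.68, 142.11], [-81.47, 261.47], [9.98, 163.14], [-165.26, 165.26]. Speed limits (degrees/s): [136.94, 136.94, 180, 180, 180, 180].

INTERFACE

Orientations are given as a 3x3 rotation matrix whose columns are the frame's x, y, z axes.
In Python, from rig import env, imaging, job, models gives the robot as it stands. The module is installed in compiled form; this text tells all that it offers.
- The arm moves only by the tool jog_arm, never from a script. Its argument "plan" is text: rows parted by semicolons, each of 7 numbers parted by spaces: the turn, a rotation vector about the tool's x, y, z in degrees, then the shift along the tool's x, y, z in cm, then the closure in counts, from 0 (fully open) to 255 (shut). In form: rx ry rz x y z claw; .... A call has 1 to 10 rows; each row shifts and turns the commanded pose from where the row before left it, along the tool's axes as they then stand; what a row does not reach is not made up. A row lasts 1/12 s, in which the tool goes at most 41.7 mm and 7.16 degrees, less where a joint would pass 70% of its speed; a pose out of reach is approached as far as the arm can. A call with a gripper value outside its range is refused whole. The fingers move at their own pace and stop on an object; "grip_force" is the grip in N (left out, the last holds). Time passes only in rows, so rows that do not move let the fingers close. It gives the time, the measured TCP pose, the force, the opening and the grip force at its end, in the units of the state.
- env.observe(): the state, without advancing time (a new reading comes with each control period).
- imaging.get_image(name): name is "side" or "top" or "wrist"; returns a dict with "pixels" (400x640x3 uint8, red, green, blue), "depth" (400x640 float32, m along the optical axis (not along the pixel's ray), 0 where there is no reading), "fov_y" (degrees; the focal length in pixels is half the picture's height over the tangent of half this angle, whatever the lens; pixels are square), "cx", "cy" (the principal point, pixels), "distortion" ([k1, k2, p1, p2, k3] as OpenCV has them; the pictures are not rectified), "world_from_camera" (4x4, takes a point from camera to world coordinates). Camera axes: x right, y down, z forward; pixel columns grow to the right and rows downward; lengths in m; the calibration is good to about 2 mm. A picture is of the moment at which its call begins.
- job.close_job(): hands the job in; it is judged then, once.
Trained networks look in the newest picture that a camera, given by its name, has taken for a name from the list of things; names that differ only in an ending like _2 or _b are one class to them, and where a whole thing is asked for, a point or a joint stands for the part that bears it (a point fixed in the world has none). Each returns a list of dicts, best first, with "confidence" (0 to 1); they miss things now and then, are a little off and sometimes report something else, mostly with a low value. They report only what shows in the picture. A call takes as long as a camera call. They do not tell look-alikes from the thing itself.
- models.outline_of(camera, query): "region" (400x640 bool, what is visible of it) and "bbox" ([centre column, centre row, width, height] in pixels, round what is visible of it).
- models.tip_of(camera, query): "at" ([column, row] in pixels: a listed point, or the origin of a listed thing).
The state is a dict: "time_s": time; "q": joint angles; "qvel": joint speeds; "joint_efforts": joint torques, N m; "position": TCP position; "tool_rot": TCP orientation; "ft_force": force on the tool from outside, world axes, zero at the start; "wrist_torque": the same for the moment, N m; "grip_width": finger opening in m; "gripper_force": force on a finger pad.
Only numpy, scipy, OpenCV 4.12 (cv2) and the standard library are available. Lean on these libraries where they do the work, as an engineer would, in place of code of your own. Each camera call takes 0.05 s, during which the arm holds its last target. There are 200 camera calls.

TASK

The clevis pin standing in the drawbar fork has rusted in: work it loose by twisting it back and forth while pulling gently upwards, and draw it right out without lifting the fork, which only stands in its cradle. Lay the pin down flat on the rubber mat and let go of it, then take it again across its shank and lay it in the empty place of the pin rack, level in both Vs, with its head on the same side as those of the other pins. Leave everything else where it is.

Things in the scene. Friction and masses are not known exactly. Their poses are not given: they have to be found in the camera images.
- pin: the seized steel clevis pin, 130 mm long, 0.33 kg. Origin: centre of its tip (lower end in the fork); +z runs from tip to head. Shank 20 mm in diameter, z 0 to 90 mm; collar 30 mm in diameter, z 90 to 96; flat tang z 96 to 130, 26 mm wide along the pin's x, 12 mm thick along its y (grip it across the 12 mm). Starts upright, collar on the fork's top, tang up
- pin_mid (a point): point on the pin's axis at z = 45 mm, mid-shank. The shank is seized near its tip, in the fork's lower lug: 35 to 60 N of rust friction at its 10 mm radius, against whichever way the surface slides. Turning takes nearly all of it, leaving little against a slow pull (rise small beside 10 mm x angle turned). After about 22 mm of rise it is free and lifts out
- pin_head (a point): point on the pin's axis in the middle of its tang, z = 113 mm
- fork (a joint): how far the fork has been lifted out of its cradle, m; 0 = fully down. The fork cannot turn or tilt, but about 15 to 19 N of steady upward pull on the stuck pin (its own weight and the fork's) lifts it; it drops back by itself
- fork_top (a point): mouth of the bore, mid-top of the fork, 110 mm above the bench (+z up). The fork is a dark steel clevis with a 76 mm square top, 22 mm bore and a drawbar stub towards the robot; the pin's tip starts 90 mm below this point
- cradle: grey fixed cradle, 120 x 110 mm, 60 mm high, that keys the fork; origin at the centre of its underside, below the bore, so the pin's axis passes through it
- mat: black rubber mat fixed on the bench, 260 mm along its x, 160 mm along its y, 3 mm thick; origin at the centre of its underside
- rack: blue fixed rack for pins, 100 x 210 mm; origin at the centre of its underside. Three places at y = -70, 0, +70 mm, each two 90 degree Vs, 31 mm wide, in 10 mm bars at x = -30 and +30 mm (50 mm clear between the bars for fingers, above a 10 mm base). A pin lies in them along x, axis 56 mm above the bench, head towards -x
- place: the empty place of the rack (a paper tag lies on the base below it); origin on the axis of a pin lying there, midway between the two bars, axes parallel to the rack's. The pin is home with its point pin_mid here and its head to -x; the collar clears the nearer bar by 10 mm
- pin_a: another pin of the same kind lying in the rack; origin mid-shank, 45 mm from its tip, +z to its head
- pin_b: another pin of the same kind lying in the rack; origin mid-shank, 45 mm from its tip, +z to its head
- hammer: bystander: claw hammer lying on the bench beyond the mat
- wrench: bystander: wrench lying on the bench
- screwdriver: bystander: screwdriver lying on the bench just beyond the mat
- oil_can: bystander: grey can standing, 54 mm across, 130 tall
- jar: bystander: white jar standing, 64 mm across, 75 tall
- castor: bystander: rubber castor wheel lying flat, 70 mm across, 36 tall
- nut: bystander: large steel nut-like ring lying flat, 34 mm across, 16 tall
Not all that is in view belongs to the job. There is more than one size of the cradle; the one meant has the size given above.

How it is judged (in metres and radians):
On the way, in this order (a step that is already met when the one before it is completed fails the run):
1. the pin is drawn right out of the fork, its tip above the fork's top (z of pin in the frame of cradle above 0.112 m and value of joint fork below 0.004 m), for 0.1 s.
2. the pin lies flat and still on the mat, let go of (angle between pin's own z axis and vertical above 1.4 rad and height (world z) of pin_mid below 0.03 m and linear speed of pin below 0.03 m/s and contact force between pin and the fingers below 0.05 N and contact force between pin and mat above 0.05 N and x of pin_mid in the frame of mat between -0.13 and 0.13 m and y of pin_mid in the frame of mat between -0.08 and 0.08 m), for 0.3 s.
At the end, for the whole second after the job is handed in: The pin lies still and released in the empty place: mid-shank within 12 mm along, 4 mm across and 4 mm in height of its point, axis within 0.06 rad, head to the rack's -x; fork down within 3 mm; the racked pins within 12 mm and the bystanders within 30 mm of their starts (x of pin_mid in the frame of place between -0.012 and 0.012 m and y of pin_mid in the frame of place between -0.004 and 0.004 m and z of pin_mid in the frame of place between -0.004 and 0.004 m and angle between the z axis of pin and the x axis of place, either way round below 0.06 rad and x of pin_head in the frame of place below -0.03 m and linear speed of pin below 0.02 m/s and contact force between pin and the fingers below 0.05 N and value of joint fork below 0.003 m and distance of each of pin_a, pin_b from where it was at the start of the episode below 0.012 m and distance of each of hammer, wrench, screwdriver, oil_can, jar, castor, nut from where it was at the start of the episode below 0.03 m); the robot touches nothing.
It fails at once if the fork is lifted more than 8 mm out of its cradle (value of joint fork above 0.008 m).
It fails at once if a racked pin is moved more than 12 mm (distance of any of pin_a, pin_b from where it was at the start of the episode above 0.012 m).
It fails at once if a bystander is moved more than 30 mm (distance of any of hammer, wrench, screwdriver, oil_can, jar, castor, nut from where it was at the start of the episode above 0.03 m).
It also fails if it takes over 69 s, if anything falls off the work surface, if the arm or the gripper's body presses on something with over 40 N, if the wrist force passes 120 N, or if a joint passes its speed limit or range.

## Working session

There is one attempt and no reset: what is moved stays moved. The work goes in short steps, Python scripts to look and compute and a tool call to move; the robot and the scene stay as the last step left them, time stands still between calls to the robot, and variables do not carry over. Pictures are saved under pics/ and viewed, at most 13 in all, crops included, and the job is handed in when it is done.

Besides the shell and the picture viewer there is one more tool, called after "Request:" in YAML: its name, and indented under it one key for each argument. jog_arm: Moves the arm, as the interface text tells. Its arguments: {"type":"object","properties":{"plan":{"type":"string"},"grip_force":{"type":"number"}},"required":["plan"]}

```bash
mkdir -p pics
cat > h.py <<'E'
import numpy as np, cv2
from rig import env, imaging, job, models
def cam(n):
    d=imaging.get_image(n); f=200/np.tan(np.radians(d['fov_y'])/2)
    d['K']=np.array([[f,0,d['cx']],[0,f,d['cy']],[0,0,1.]]); d['D']=np.array(d['distortion'],float); d['T']=np.array(d['world_from_camera']); return d
def rays(d,px):
    px=np.asarray(px,float).reshape(-1,1,2)
    u=cv2.undistortPoints(px,d['K'],d['D']).reshape(-1,2)
    return np.c_[u,np.ones(len(u))]
def pts(d,px):  # depth -> world
    px=np.asarray(px).reshape(-1,2); z=d['depth'][px[:,1].astype(int),px[:,0].astype(int)]
    r=rays(d,px)*z[:,None]; ok=z>0
    return (r@d['T'][:3,:3].T+d['T'][:3,3])[ok]
def atz(d,px,z):
    r=rays(d,px)@d['T'][:3,:3].T; o=d['T'][:3,3]
    return o+r*((z-o[2])/r[:,2])[:,None]
def tri(obs): # list of (d,px)
    A=np.zeros((3,3));b=np.zeros(3)
    for d,p in obs:
        r=(rays(d,p)@d['T'][:3,:3].T)[0]; r/=np.linalg.norm(r); P=np.eye(3)-np.outer(r,r); A+=P;b+=P@d['T'][:3,3]
    return np.linalg.solve(A,b)
def maskpts(d,m):
    v,u=np.nonzero(m); return pts(d,np.c_[u,v])
def save(d,n): cv2.imwrite('pics/'+n,d['pixels'][:,:,::-1])
E
python3 - <<'E'
from h import *
np.set_printoptions(precision=4,suppress=True)
s=env.observe(); print({k:s[k] for k in('time_s','position','ft_force','grip_width')}, env.tcp_to_grasp); print(np.array(s['tool_rot']))
for n in('side','top'):
    d=cam(n); save(d,n+'0.png'); print(n,d['T'][:3,3])
    for q in('pin','pin_head','fork_top','cradle','mat','rack','place','pin_a','oil_can','jar','castor','nut','hammer','screwdriver','wrench'):
        o=[(np.round(r['at']),round(r['confidence'],2),pts(d,[r['at']]).round(3).tolist()) for r in models.tip_of(n,q)[:4]]
        print(q,o)
print(env.observe()['time_s'])
E
ls pics
```

```text
{'time_s': 0.0, 'position': array([0.2012, 0.5116, 0.2307]), 'ft_force': array([-1.0138,  0.5191, -0.0509]), 'grip_width': 0.08553253642177411} -0.0187
[[-0.9306  0.3661 -0.0009]
 [ 0.3661  0.9306 -0.0012]
 [ 0.0003 -0.0015 -1.    ]]
side [0.3092 0.6499 0.64  ]
pin [(array([243., 322.]), 0.88, [[0.556, 0.286, 0.063]]), (array([223., 360.]), 0.83, [[0.557, 0.359, 0.062]]), (array([305., 240.]), 0.31, [[0.532, -0.003, 0.002]])]
pin_head [(array([337., 148.]), 0.47, [[0.507, -0.24, 0.134]]), (array([382., 162.]), 0.39, [[0.397, -0.408, 0.005]])]
fork_top [(array([407., 195.]), 0.89, [[0.306, -0.135, 0.083]]), (array([335., 153.]), 0.73, [[0.512, -0.241, 0.117]]), (array([314., 154.]), 0.73, [[0.615, -0.379, 0.023]]), (array([452., 148.]), 0.61, [[0.206, -0.293, 0.143]])]
cradle [(array([400., 225.]), 0.82, [[0.312, -0.087, 0.025]]), (array([334., 186.]), 0.8, [[0.502, -0.185, 0.045]])]
mat [(array([306., 240.]), 0.58, [[0.528, -0.003, 0.002]])]
rack [(array([248., 343.]), 0.66, [[0.551, 0.292, 0.01]])]
place [(array([265., 291.]), 0.65, [[0.569, 0.166, -0.001]]), (array([338., 150.]), 0
[... 1653 characters left out ...]
92, 0.17, -0.002]])]
pin_a [(array([170., 169.]), 0.95, [[0.561, 0.356, 0.063]]), (array([389., 193.]), 0.69, [[0.506, -0.226, 0.112]]), (array([198., 171.]), 0.58, [[0.555, 0.279, 0.063]])]
oil_can [(array([263., 126.]), 0.75, [[0.68, 0.108, 0.075]]), (array([448., 160.]), 0.34, [[0.608, -0.397, 0.058]])]
jar [(array([449., 160.]), 0.92, [[0.608, -0.4, 0.053]])]
castor [(array([376., 113.]), 0.8, [[0.742, -0.205, 0.027]])]
nut [(array([239., 236.]), 0.51, [[0.385, 0.17, 0.003]])]
hammer [(array([298., 100.]), 0.56, [[0.777, 0.017, 0.02]])]
screwdriver [(array([321., 121.]), 0.91, [[0.719, -0.048, 0.015]])]
wrench [(array([447., 236.]), 0.79, [[0.403, -0.412, 0.007]])]
1.6
side0.png
top0.png
```

View pics/top0.png

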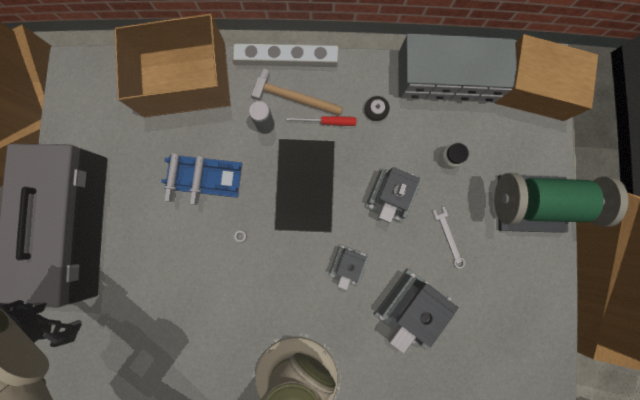

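View pics/side0.png

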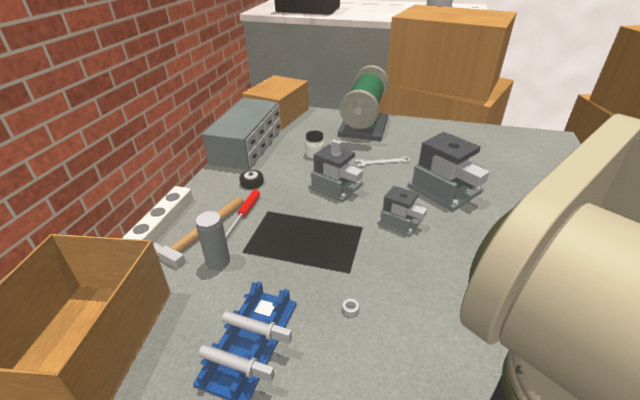

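Request:
jog_arm:
  plan: "0 0 0 -3.6 -1.6 -0.2 0;0 0 0 -3.6 -1.6 -0.2 0;0 0 0 -3.6 -1.6 -0.2 0;0 0 0 -3.6 -1.6 -0.2 0;0 0 0 -3.6 -1.6 -0.2 0;0 0 0 -3.6 -1.6 -0.2 0;0 0 0 -3.6 -1.6 -0.2 0;0 0 0 -3.6 -1.6 -0.2 0;0 0 0 -3.6 -1.6 -0.2 0;0 0 0 -3.6 -1.6 -0.2 0"

```text
time_s: 2.43
position: [0.4789, 0.2294, 0.2516]
tool_rot: [[-0.931, 0.366, 0.0], [0.366, 0.931, 0.0], [-0.0, 0.0, -1.0]]
ft_force: [1.3, 0.9, 0.6]
grip_width: 0.0854
gripper_force: 0.0
```

Run:
```python
from h import *
np.set_printoptions(precision=4,suppress=True)
s=env.observe(); print({k:s[k] for k in('time_s','position','q')}); print(np.array(s['tool_rot']))
d=cam('wrist'); save(d,'w1.png'); np.savez('w1.npz',**{k:d[k] for k in('pixels','depth','K','D','T')}); print(d['T'],d['K'][0,0])
for q in('place','rack','pin_a','mat'):
    print(q,[(np.round(r['at']),round(r['confidence'],2),pts(d,[r['at']]).round(4).tolist()) for r in models.tip_of('wrist',q)[:4]])
```

```text
{'time_s': 2.4333, 'position': array([0.4789, 0.2294, 0.2516]), 'q': array([ 12.8142,  19.0745,  75.161 ,   0.0038,  85.7457, -55.7044])}
[[-0.9305  0.3662  0.0003]
 [ 0.3662  0.9305  0.0001]
 [-0.0002  0.0002 -1.    ]]
[[ 0.3657  0.8963  0.2508  0.4157]
 [ 0.9307 -0.352  -0.0992  0.256 ]
 [-0.0006  0.2697 -0.9629  0.3938]
 [ 0.      0.      0.      1.    ]] 346.8717660061472
place [(array([331., 242.]), 0.64, [[0.5641, 0.2098, 0.0112]])]
rack [(array([386., 209.]), 0.69, [[0.5307, 0.2796, 0.0627]])]
pin_a [(array([396., 222.]), 0.92, [[0.547, 0.2848, 0.0649]]), (array([460., 209.]), 0.61, [[0.5572, 0.3486, 0.0636]])]
mat [(array([163., 281.]), 0.8, [[0.5394, -0.0067, 0.0032]])]
```

View pics/w1.png

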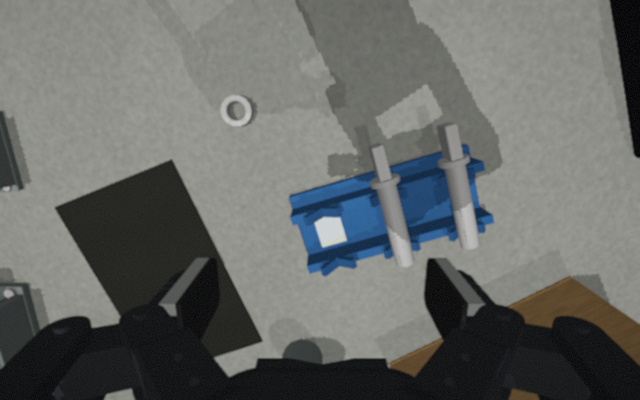

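Run:
```python
from h import *
np.set_printoptions(precision=4,suppress=True)
f=np.load('w1.npz'); d={k:f[k] for k in f.files}
p=d['pixels'].astype(int); blue=(p[:,:,2]>p[:,:,0]+40)&(p[:,:,2]>60)
P=maskpts(d,blue); print(len(P),P.min(0),P.max(0))
P=P[(P[:,2]<.075)&(P[:,2]>-.01)]
print('z hist',np.histogram(P[:,2],bins=np.arange(-.006,.08,.006)))
R=cv2.minAreaRect(P[:,:2].astype(np.float32)*1000); print('rect',R)
# tops of bars by ray at known heights: base mask corners
# pins: light gray, depth above .045
v,u=np.mgrid[0:400,0:640]; ok=d['depth']>0
X=np.full((400,640,3),np.nan); X[ok]=pts(d,np.c_[u[ok],v[ok]])
for lo,hi in((.25,.315),(.32,.39)):
    m=(X[:,:,2]>.05)&(X[:,:,2]<.09)&~blue&(X[:,:,0]>.515)&(X[:,:,0]<.61)&(X[:,:,1]>lo)&(X[:,:,1]<hi)&(p.min(2)>90)
    q=X[m]; c=np.array([[x,np.median(q[abs(q[:,0]-x)<.004][:,1]),np.percentile(q[abs(q[:,0]-x)<.004][:,2],95)] for x in np.arange(.525,.6,.01)]); print(c)
white=(p.min(2)>170)&(np.abs(v-231)<25)&(np.abs(u-331)<25)
print('tag',np.median(X[white],0),white.sum())
# rims of bars
for n,m in(('barpts',blue&(X[:,:,2]>.03)),):
    q=X[m]; rr=cv2.minAreaRect(q[:,:2].astype(np.float32)*1000); print(n,rr)
dark=(p.max(2)<50)&(v>155)&(v<300)&(u>50)&(u<250)
c=cv2.findContours(dark.astype(np.uint8),cv2.RETR_EXTERNAL,2)[0]; c=max(c,key=cv2.contourArea)
print('mat',atz(d,[[57,207],[172,160],[260,340]],.003))
```

```text
11000 [0.4947 0.1771 0.0008] [0.5964 0.3914 0.0586]
z hist (array([   0,   12, 5553,  439,  455,  471,  534, 2043,  261,  599,  633,
          0,    0,    0]), array([-0.006,  0.   ,  0.006,  0.012,  0.018,  0.024,  0.03 ,  0.036,
        0.042,  0.048,  0.054,  0.06 ,  0.066,  0.072,  0.078]))
rect ((545.1995849609375, 283.7564697265625), (211.09339904785156, 85.57573699951172), 85.2708740234375)
[[0.525  0.2856 0.066 ]
 [0.535  0.285  0.0658]
 [0.545  0.2838 0.0658]
 [0.555  0.2828 0.0657]
 [0.565  0.2817 0.0659]
 [0.575  0.2813 0.0658]
 [0.585  0.2799 0.0659]
 [0.595  0.2803 0.0656]]
[[0.525  0.3546 0.0656]
 [0.535  0.3538 0.0656]
 [0.545  0.3523 0.0658]
 [0.555  0.3521 0.0658]
 [0.565  0.3508 0.0658]
 [0.575  0.3495 0.0656]
 [0.585  0.3487 0.066 ]
 [0.595  0.3481 0.0659]]
tag [nan nan nan] 662
barpts ((552.5691528320312, 283.97021484375), (209.45216369628906, 70.92200469970703), 85.2708740234375)
mat [[ 0.4062 -0.0797  0.003 ]
 [ 0.4077  0.0764  0.003 ]
 [ 0.6625  0.0715  0.003 ]]
```

Request:
jog_arm:
  plan: "0 0 -7 -1.6 -3.6 -0.2 0;0 0 0 -1.6 -3.6 -0.2 0;0 0 0 -1.6 -3.6 -0.2 0;0 0 0 -1.6 -3.6 -0.2 0;0 0 0 -1.6 -3.6 -0.2 0;0 0 0 -1.6 -3.6 -0.2 0;0 0 0 -1.6 -3.6 0 0;0 0 0 -1.6 -3.6 0 0;0 0 0 -1.6 -3.6 0 0"

```text
time_s: 3.43
position: [0.5283, -0.1167, 0.2635]
tool_rot: [[-0.966, 0.257, 0.0], [0.257, 0.966, 0.0], [-0.0, 0.0, -1.0]]
ft_force: [0.7, 0.4, -0.4]
grip_width: 0.0853
gripper_force: 0.0
```

```bash
cat > look.py <<'E'
from h import *
import sys
np.set_printoptions(precision=4,suppress=True)
def look(n):
    s=env.observe(); d=cam('wrist'); save(d,n+'.png'); np.savez(n+'.npz',**{k:d[k] for k in('pixels','depth','K','D','T')})
    print(s['time_s'],s['position'],'q',s['q'],'ft',s['ft_force'],'w',s['grip_width']); 
    v,u=np.mgrid[0:400,0:640]; ok=d['depth']>0
    X=np.full((400,640,3),np.nan); X[ok]=pts(d,np.c_[u[ok],v[ok]]); d['X']=X
    return d
E
python3 - <<'E'
from look import *
d=look('w2'); X=d['X']
for q in('pin_head','pin','fork_top'):
    print(q,[(np.round(r['at']),round(r['confidence'],2),pts(d,[r['at']]).round(4).tolist()) for r in models.tip_of('wrist',q)[:3]])
m=(X[:,:,2]>.14)&(X[:,:,2]<.16)&(abs(X[:,:,0]-.507)<.05)&(abs(X[:,:,1]+.243)<.05)
q=X[m]; print(len(q),np.median(q[:,2]),cv2.minAreaRect(q[:,:2].astype(np.float32)*1000))
m=(X[:,:,2]>.1)&(X[:,:,2]<.119)&(abs(X[:,:,0]-.507)<.07)&(abs(X[:,:,1]+.243)<.07)
q=X[m]; print(len(q),np.median(q[:,2]),cv2.minAreaRect(q[:,:2].astype(np.float32)*1000))
E
```

```text
3.4333 [ 0.5283 -0.1167  0.2635] q [ -25.0093   19.6867   72.2462    0.0137   88.0484 -100.128 ] ft [ 0.7466  0.4013 -0.4241] w 0.08533612795532869
pin_head [(array([165., 214.]), 0.76, [[0.5104, -0.2395, 0.1437]])]
pin [(array([414., 151.]), 0.37, [[0.5377, -0.0072, 0.0031]])]
fork_top [(array([177., 205.]), 0.69, [[0.51, -0.2401, 0.1175]])]
674 0.14940129066585828 ((513.2871704101562, -247.3441162109375), (13.026899337768555, 26.14078712463379), 71.48318481445312)
7138 0.10986262848464351 ((519.4241943359375, -250.6331787109375), (77.53955841064453, 90.90242767333984), 68.7613525390625)
```

View pics/w2.png

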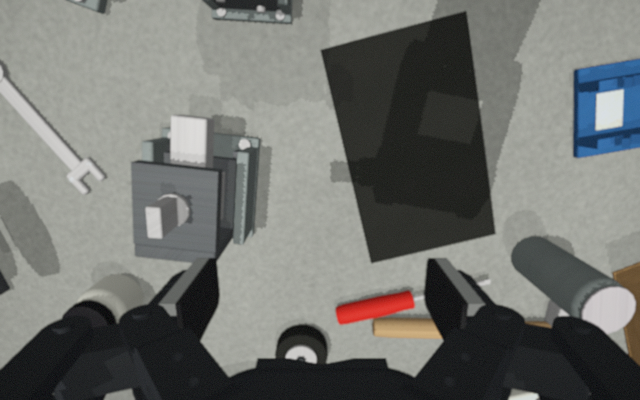

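Request:
jog_arm:
  plan: "0 0 3.6 0 0 0 0;0 0 0 -0.68 -3.21 1.3 0;0 0 0 -0.68 -3.21 1.3 0;0 0 0 -0.68 -3.21 1.3 0;0 0 0 -0.68 -3.21 1.3 0;0 0 0 0 0 0 0"

```text
time_s: 4.13
position: [0.5123, -0.2487, 0.2087]
tool_rot: [[-0.947, 0.32, -0.003], [0.32, 0.947, 0.001], [0.004, 0.0, -1.0]]
ft_force: [-0.3, -0.7, -0.1]
grip_width: 0.0854
gripper_force: 0.0
```

Run:
```python
from look import *
d=look('w3'); X=d['X']
for lo,hi,r in((.14,.16,.04),(.1125,.122,.04),(.1,.1125,.06)):
    m=(X[:,:,2]>lo)&(X[:,:,2]<hi)&(abs(X[:,:,0]-.513)<r)&(abs(X[:,:,1]+.247)<r)
    q=X[m]; print(len(q),np.median(q[:,2]),cv2.minAreaRect(q[:,:2].astype(np.float32)*1000),np.median(q,0))
    v,u=np.nonzero(m); print(u.min(),u.max(),v.min(),v.max())
print(np.array(env.observe()['tool_rot']))
```

```text
4.1333 [ 0.5123 -0.2487  0.2087] q [ -37.775    24.817    73.288    -0.0577   82.0903 -109.0828] ft [-0.3106 -0.7454 -0.0777] w 0.08541722375330746
811 0.14958765918315528 ((512.8780517578125, -247.61627197265625), (11.227771759033203, 25.60423469543457), 71.41499328613281) [ 0.5118 -0.2472  0.1496]
312 330 200 242
675 0.11563653519226705 ((512.2445678710938, -247.47596740722656), (28.449983596801758, 27.709152221679688), 71.86380767822266) [ 0.5109 -0.2439  0.1156]
301 341 187 225
10742 0.10971012969087668 ((519.8717041015625, -250.22860717773438), (76.27254486083984, 90.30377197265625), 68.53618621826172) [ 0.5154 -0.2488  0.1097]
269 378 150 272
[[-0.9475  0.3197 -0.0022]
 [ 0.3197  0.9475  0.0017]
 [ 0.0026  0.0009 -1.    ]]
```

View pics/w3.png

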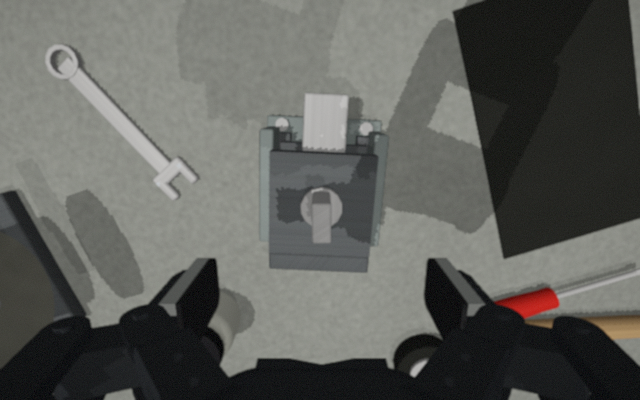

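Request:
jog_arm:
  plan: "0 0 0 0 0.1 3 0;0 0 0 0 0 3 0;0 0 0 0 0 2.0 0;0 0 0 0 0 0.95 120;0 0 0 0 0 0 255;0 0 0 0 0 0 255;0 0 0 0 0 0 255;0 0 0 0 0 0 255;0 0 0 0 0 0 255"
  grip_force: 110

```text
time_s: 4.93
position: [0.5139, -0.2473, 0.1233]
tool_rot: [[-0.948, 0.319, 0.002], [0.319, 0.948, -0.004], [-0.003, -0.004, -1.0]]
ft_force: [-11.5, -21.4, 6.0]
grip_width: 0.0125
gripper_force: 12.1
```

```bash
cat > st.py <<'E'
from h import *
np.set_printoptions(precision=4,suppress=True)
s=env.observe(); print(s['time_s'],s['position'],'q',s['q'],'\nft',s['ft_force'],'tq',s['wrist_torque'],'w',s['grip_width'],s['gripper_force'])
E
python3 st.py
```

```text
4.9333 [ 0.5139 -0.2473  0.1233] q [ -37.5195   29.3537   80.7777   -0.1602   69.6413 -108.8802] 
ft [-11.5108 -21.387    6.0172] tq [-3.6741  1.9359  0.0293] w 0.01245566871528063 12.147172093391418
```

Request:
jog_arm:
  plan: "0 0 0 0 0 0 255;0 0 0 0 0 0 255"

```text
time_s: 5.1
position: [0.5138, -0.2478, 0.1236]
tool_rot: [[-0.948, 0.319, 0.002], [0.319, 0.948, -0.005], [-0.003, -0.004, -1.0]]
ft_force: [-4.1, -5.3, 5.9]
grip_width: 0.0102
gripper_force: 107.7
```

```bash
python3 st.py
```

```text
5.1 [ 0.5138 -0.2478  0.1236] q [ -37.5673   29.3367   80.7517   -0.1658   69.6659 -108.8846] 
ft [-4.0748 -5.2829  5.8702] tq [-1.0144  0.7643  0.0592] w 0.010204398546388712 107.6950478553772
```

Request:
jog_arm:
  plan: "0 0 7 0 0 0 255;0 0 7 0 0 -0.02 255;0 0 7 0 0 -0.02 255;0 0 7 0 0 -0.02 255;0 0 7 0 0 -0.02 255;0 0 7 0 0 -0.02 255;0 0 7 0 0 -0.02 255;0 0 7 0 0 -0.02 255"

```text
time_s: 5.77
position: [0.5131, -0.2479, 0.1237]
tool_rot: [[-0.26, 0.966, -0.001], [0.966, 0.26, -0.004], [-0.004, -0.002, -1.0]]
ft_force: [-3.3, -7.8, -3.0]
grip_width: 0.0098
gripper_force: 107.4
```

```bash
python3 st.py
```

```text
5.7667 [ 0.5131 -0.2479  0.1237] q [-37.588   29.3351  80.7342  -0.2207  69.8158 -52.5715] 
ft [-3.3187 -7.8139 -2.9659] tq [-1.573   0.7414  0.4642] w 0.009774610453489319 107.39264130592346
```

Request:
jog_arm:
  plan: "0 0 7 0 0 -0.02 255;0 0 7 0 0 -0.025 255;0 0 7 0 0 -0.025 255;0 0 7 0 0 -0.025 255;0 0 7 0 0 -0.025 255;0 0 7 0 0 -0.025 255;0 0 7 0 0 -0.025 255;0 0 7 0 0 -0.025 255;0 0 7 0 0 -0.025 255;0 0 7 0 0 -0.025 255"

```text
time_s: 6.6
position: [0.5128, -0.2481, 0.1252]
tool_rot: [[0.819, 0.574, -0.002], [0.574, -0.819, -0.004], [-0.004, 0.002, -1.0]]
ft_force: [-2.9, -10.4, -9.5]
grip_width: 0.0102
gripper_force: 107.3
```

```bash
python3 st.py
```

```text
6.6 [ 0.5128 -0.2481  0.1252] q [-37.6073  29.2533  80.5967  -0.2627  70.0996  17.4289] 
ft [ -2.852  -10.3992  -9.5292] tq [-2.1287  0.7289  0.4076] w 0.010227852870783054 107.26064801216125
```

Request:
jog_arm:
  plan: "0 0 7 -0.03 0.04 -0.025 255;0 0 7 0 0 -0.025 255;0 0 7 0 0 -0.025 255;0 0 7 0 0 -0.025 255;0 0 7 0 0 -0.025 255;0 0 7 0 0 -0.025 255;0 0 7 0 0 -0.025 255;0 0 7 0 0 -0.025 255;0 0 7 0 0 -0.025 255;0 0 7 0 0 -0.025 255"

```text
time_s: 7.43
position: [0.5126, -0.248, 0.1275]
tool_rot: [[0.82, -0.573, -0.003], [-0.573, -0.82, -0.003], [-0.001, 0.004, -1.0]]
ft_force: [-2.3, -7.9, -8.6]
grip_width: 0.0101
gripper_force: 107.4
```

```bash
python3 st.py
```

```text
7.4333 [ 0.5126 -0.248   0.1275] q [-37.6302  29.1158  80.4121  -0.2296  70.5017  87.3883] 
ft [-2.2664 -7.9188 -8.5983] tq [-1.7702  0.853   0.3739] w 0.010088851864570706 107.39124655723572
```

Request:
jog_arm:
  plan: "0 0 7 -0.02 0.02 -0.03 255;0 0 7 0 0 -0.03 255;0 0 7 0 0 -0.035 255;0 0 7 0 0 -0.035 255;0 0 7 0 0 -0.035 255;0 0 7 0 0 -0.035 255;0 0 7 0 0 -0.03 255;0 0 7 0 0 -0.01 255;0 0 -7 0 0 0 255;0 0 -7 0 0 0 255"

```text
time_s: 8.27
position: [0.5131, -0.2478, 0.1301]
tool_rot: [[0.234, -0.972, -0.0], [-0.972, -0.234, -0.002], [0.002, 0.001, -1.0]]
ft_force: [-1.3, -7.0, -8.4]
grip_width: 0.0102
gripper_force: 107.8
```

Request:
jog_arm:
  plan: "0 0 -7 0 0 -0.02 255;0 0 -7 0 0 -0.025 255;0 0 -7 0 0 -0.03 255;0 0 -7 0 0 -0.03 255;0 0 -7 0 0 -0.03 255;0 0 -7 0 0 -0.03 255;0 0 -7 0 0 -0.03 255;0 0 -7 0 0 -0.03 255;0 0 -7 0 0 -0.03 255;0 0 -7 0 0 -0.03 255"

```text
time_s: 9.1
position: [0.5136, -0.2483, 0.1332]
tool_rot: [[0.994, -0.11, 0.001], [-0.11, -0.994, -0.003], [0.002, 0.003, -1.0]]
ft_force: [1.8, -6.3, -9.5]
grip_width: 0.01
gripper_force: 107.4
```

```bash
python3 st.py
```

```text
9.1 [ 0.5136 -0.2483  0.1332] q [-37.6361  28.7648  79.9768  -0.1238  71.0866  58.7479] 
ft [ 1.8135 -6.2706 -9.497 ] tq [-1.8125 -0.508  -0.4043] w 0.009991084488591937 107.40700721740723
```

Request:
jog_arm:
  plan: "0 0 -7 0 0.02 -0.033 255;0 0 -7 0 0 -0.033 255;0 0 -7 0 0 -0.033 255;0 0 -7 0 0 -0.033 255;0 0 -7 0 0 -0.033 255;0 0 -7 0 0 -0.033 255;0 0 -7 0 0 -0.033 255;0 0 -7 0 0 -0.033 255;0 0 -7 0 0 -0.033 255;0 0 -7 0 0 -0.033 255"

```text
time_s: 9.93
position: [0.5135, -0.2481, 0.1364]
tool_rot: [[0.444, 0.896, 0.001], [0.896, -0.444, -0.003], [-0.002, 0.002, -1.0]]
ft_force: [0.6, -4.8, -9.1]
grip_width: 0.0103
gripper_force: 107.8
```

Request:
jog_arm:
  plan: "0 0 -7 0 0 -0.033 255;0 0 -7 0 0 -0.033 255;0 0 -7 0 0 -0.033 255;0 0 -7 0 0 -0.033 255;0 0 -7 0 0 -0.033 255;0 0 -7 0 0 -0.033 255;0 0 -7 0 0 -0.033 255;0 0 -7 0 0 -0.033 255;0 0 -7 0 0 -0.033 255;0 0 -7 0 0 -0.033 255"

```text
time_s: 10.77
position: [0.5132, -0.2477, 0.1394]
tool_rot: [[-0.69, 0.723, -0.0], [0.723, 0.69, -0.001], [-0.001, -0.001, -1.0]]
ft_force: [1.1, -4.0, -9.1]
grip_width: 0.0099
gripper_force: 107.8
```

```bash
python3 st.py
```

```text
10.7667 [ 0.5132 -0.2477  0.1394] q [-37.6312  28.3744  79.5138  -0.0742  72.0763 -81.2736] 
ft [ 1.138  -3.9788 -9.0854] tq [-1.1346 -0.2702 -0.362 ] w 0.00993449439094048 107.79362797737122
```

Request:
jog_arm:
  plan: "0 0 -7 0 0 -0.035 255;0 0 -7 0 0 -0.035 255;0 0 -7 0 0 -0.035 255;0 0 -7 0 0 -0.035 255;0 0 -7 0 0 -0.035 255;0 0 -7 0 0 -0.035 255;0 0 -7 0 0 -0.03 255;0 0 -7 0 0 -0.01 255;0 0 7 0 0 0 255;0 0 7 0 0 0 255"

```text
time_s: 11.6
position: [0.513, -0.2476, 0.1425]
tool_rot: [[-0.996, 0.084, -0.001], [0.084, 0.996, -0.002], [0.001, -0.002, -1.0]]
ft_force: [-1.1, -4.8, -4.2]
grip_width: 0.0098
gripper_force: 108.8
```

Request:
jog_arm:
  plan: "0 0 7 0 0 -0.02 255;0 0 7 0 0 -0.03 255;0 0 7 0 0 -0.03 255;0 0 7 0 0 -0.03 255;0 0 7 0 0 -0.03 255;0 0 7 0 0 -0.03 255;0 0 7 0 0 -0.03 255;0 0 7 0 0 -0.03 255;0 0 7 0 0 -0.03 255;0 0 7 0 0 -0.03 255"

```text
time_s: 12.43
position: [0.5131, -0.2478, 0.1458]
tool_rot: [[-0.259, 0.966, 0.0], [0.966, 0.259, -0.002], [-0.002, -0.0, -1.0]]
ft_force: [-1.9, -4.4, -4.3]
grip_width: 0.0102
gripper_force: 109.1
```

```bash
python3 st.py
```

```text
12.4333 [ 0.5131 -0.2478  0.1458] q [-37.6317  27.9808  79.0356  -0.1087  72.8896 -52.6136] 
ft [-1.9004 -4.3608 -4.3133] tq [-1.0019  0.2265  0.044 ] w 0.010244132861712092 109.06670093536377
```

Request:
jog_arm:
  plan: "0 0 7 0 0 -0.1 255;0 0 7 0 0 -0.3 255;0 0 7 0 0 -0.6 255;0 0 7 0 0 -1 255;0 0 7 0 0 -1.2 255;0 0 7 0 0 -1.2 255;0 0 7 0 0 -1.2 255;0 0 7 0 0 -1.2 255;0 0 7 0 0 -1.2 255;0 0 7 0 0 -1.2 255"

```text
time_s: 13.27
position: [0.513, -0.2467, 0.238]
tool_rot: [[0.819, 0.574, -0.0], [0.574, -0.819, 0.0], [-0.0, -0.0, -1.0]]
ft_force: [0.2, -0.7, -3.2]
grip_width: 0.0098
gripper_force: 109.3
```

Request:
jog_arm:
  plan: "0 0 7 0 0 -1.2 255;0 0 7 0 0 -0.8 255;0 0 7 0 0 0 255;0 0 7 0 0 0 255;0 0 7 0 0 0 255"

```text
time_s: 13.68
position: [0.5131, -0.2466, 0.2576]
tool_rot: [[1.0, 0.001, 0.0], [0.001, -1.0, 0.0], [0.0, -0.0, -1.0]]
ft_force: [-0.3, -0.5, -2.6]
grip_width: 0.0099
gripper_force: 109.3
```

```bash
python3 st.py
python3 - <<'E'
from h import *
d=cam('side'); save(d,'s2.png')
E
```

```text
13.6833 [ 0.5131 -0.2466  0.2576] q [-37.5843  22.8254  68.3318   0.003   88.8436  52.3864] 
ft [-0.2535 -0.4869 -2.6054] tq [ 0.0083 -0.0362  0.0092] w 0.009891297621040188 109.29621934890747
```

View pics/s2.png

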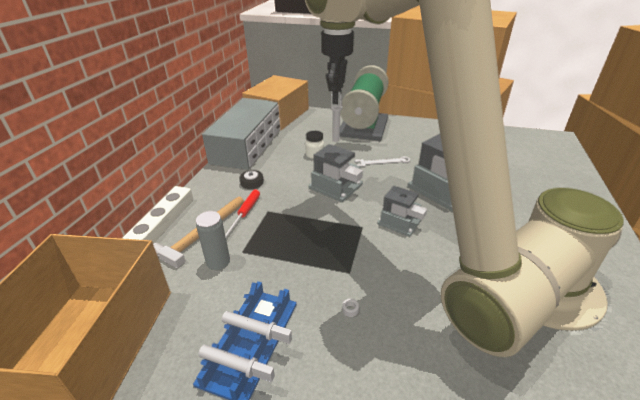

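Request:
jog_arm:
  plan: "0 0 0 0 -4.0 0 255;0 0 0 0 -4.0 0 255;0 0 0 0 -4.0 0 255;0 7 0 0 -4.0 0 255;0 7 0 0 -4.0 0 255;0 7 0 0 -4.0 0 255;0 7 0 0 -0.4 0 255;0 7 0 0 0 0 255;0 7 0 0 0 0 255;0 0 0 0 0 0 255"

```text
time_s: 14.57
position: [0.5078, -0.0012, 0.2544]
tool_rot: [[0.745, 0.009, 0.667], [0.006, -1.0, 0.006], [0.667, -0.001, -0.745]]
ft_force: [-1.4, -0.4, -3.6]
grip_width: 0.0101
gripper_force: 109.9
```

```bash
python3 st.py
```

```text
14.5667 [ 0.5078 -0.0012  0.2544] q [-20.9647   2.4674 108.2657  27.1792  32.4002  50.2481] 
ft [-1.4098 -0.4258 -3.6239] tq [0.0168 0.9681 0.0715] w 0.010138736663522383 109.89519596099854
```

Request:
jog_arm:
  plan: "0 0 0 -2.0 0 2.24 255;0 0 0 -2.0 0 2.24 255;0 0 0 -2.0 0 2.24 255;0 0 0 -2.0 0 2.24 255;0 0 0 -1.3 0 1.46 255;0 0 0 0 0 0 255"

```text
time_s: 15.07
position: [0.5149, -0.0, 0.1385]
tool_rot: [[0.741, 0.017, 0.671], [0.007, -1.0, 0.018], [0.671, -0.008, -0.741]]
ft_force: [-1.2, 0.5, -3.0]
grip_width: 0.0099
gripper_force: 109.8
```

```bash
python3 st.py
```

```text
15.0667 [ 0.5149 -0.      0.1385] q [-20.8568  15.3446 118.9382  69.1655  15.8664   5.321 ] 
ft [-1.1779  0.4953 -2.9979] tq [0.0021 0.78   0.005 ] w 0.009854610367290073 109.75701212882996
```

Request:
jog_arm:
  plan: "0 -7 0 0 0 0 255;0 -7 0 0 0 0 255;0 0 0 0 0 1 255;0 0 0 0 0 1 255;0 0 0 0 0 1 255;0 0 0 0 0 1 255;0 0 0 0 0 0 255;0 0 0 0 0 0 255"

```text
time_s: 15.73
position: [0.5431, 0.009, 0.111]
tool_rot: [[0.782, 0.039, 0.622], [0.013, -0.999, 0.045], [0.623, -0.027, -0.782]]
ft_force: [-0.1, 1.0, -2.9]
grip_width: 0.0099
gripper_force: 109.9
```

```bash
python3 st.py
```

```text
15.7333 [0.5431 0.009  0.111 ] q [-18.2784  20.5783 114.3403  58.3601  16.2428  17.3014] 
ft [-0.0946  0.9911 -2.9414] tq [-0.0209  0.6878 -0.0077] w 0.009858321927945644 109.87566232681274
```

Request:
jog_arm:
  plan: "0 -5 0 0 0 0 255;0 -5 0 0 0 0 255;0 -5 0 0 0 0 255;0 -3 0 0 0 0 255"

```text
time_s: 16.07
position: [0.5441, 0.0132, 0.1119]
tool_rot: [[0.891, 0.05, 0.451], [0.027, -0.998, 0.058], [0.453, -0.04, -0.891]]
ft_force: [0.6, -0.3, -2.8]
grip_width: 0.0099
gripper_force: 109.8
```

```bash
python3 st.py
```

```text
16.0667 [0.5441 0.0132 0.1119] q [-16.1773  20.7503 105.6449  21.1205  30.237   55.3665] 
ft [ 0.5596 -0.2531 -2.7626] tq [-0.018   0.4511  0.065 ] w 0.009925634473922633 109.80880737304688
```

Request:
jog_arm:
  plan: "0 0 0 -0.25 0 0.49 255;0 0 0 -0.25 0 0.49 255;0 0 0 -0.1 0 0.15 255;0 0 0 0 0 0 255"

```text
time_s: 16.4
position: [0.5441, 0.0146, 0.0982]
tool_rot: [[0.888, 0.052, 0.456], [0.026, -0.998, 0.062], [0.459, -0.043, -0.888]]
ft_force: [-1.9, -0.4, 5.5]
grip_width: 0.0101
gripper_force: 111.4
```

```bash
python3 st.py
```

```text
16.4 [0.5441 0.0146 0.0982] q [-16.158   22.1268 106.8874  23.6774  27.6159  52.6699] 
ft [-1.8972 -0.3978  5.4635] tq [ 0.0268 -0.0874  0.0229] w 0.010115651436878587 111.41395211219788
```

Contact with the mat (about 8 N). Now ease the grip and pivot the pin down in the pads.

Request:
jog_arm:
  plan: "0 0 0 0 0 0 255;0 -2.5 0 -1.45 0 0.22 255;0 -2.5 0 -1.45 0 0.22 255;0 -2 0 -1.02 0 0.46 255;0 -2 0 -1.02 0 0.46 255"
  grip_force: 22

```text
time_s: 16.82
position: [0.5041, 0.014, 0.067]
tool_rot: [[0.948, 0.052, 0.313], [0.036, -0.998, 0.056], [0.315, -0.042, -0.948]]
ft_force: [-4.9, 0.7, 8.1]
grip_width: 0.01
gripper_force: 128.9
```

```bash
python3 st.py
```

```text
16.8167 [0.5041 0.014  0.067 ] q [-16.1755  23.5924 108.3825  15.3663  32.2319  59.3345] 
ft [-4.897   0.7275  8.1107] tq [0.1992 0.0366 0.1509] w 0.010041661029369089 128.89449834823608
```

Request:
jog_arm:
  plan: "0 -2 0 -0.9 0 0.66 255;0 -2 0 -0.9 0 0.66 255;0 -2 0 -0.71 0 0.85 255;0 -2 0 -0.71 0 0.85 255"
  grip_force: 20

```text
time_s: 17.15
position: [0.4812, 0.0144, 0.0282]
tool_rot: [[0.983, 0.052, 0.177], [0.043, -0.998, 0.051], [0.18, -0.043, -0.983]]
ft_force: [-6.9, 0.7, 11.0]
grip_width: 0.0103
gripper_force: 144.5
```

```bash
python3 st.py;  python3 - <<'E'
from h import *
d=cam('side'); cv2.imwrite('pics/s3.png',cv2.resize(d['pixels'][120:320,200:440,::-1],None,fx=2.5,fy=2.5))
E
```

```text
17.15 [0.4812 0.0144 0.0282] q [-15.4936  27.7602 108.301    9.6421  35.2338  64.2904] 
ft [-6.8569  0.7386 11.0023] tq [ 0.2779 -0.5839  0.1199] w 0.01029643653296103 144.50023412704468
```

View pics/s3.png

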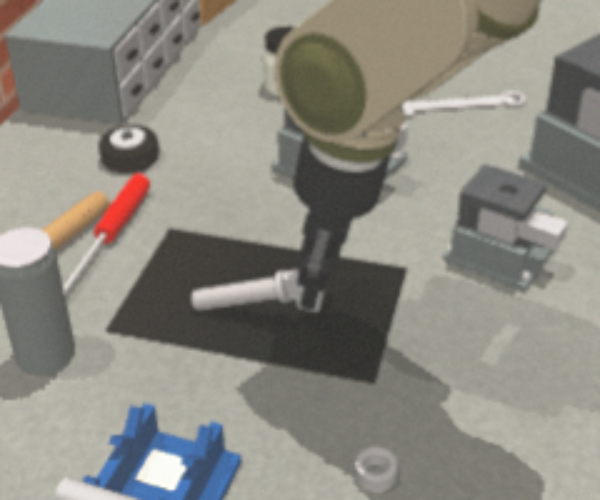

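Request:
jog_arm:
  plan: "0 -2 0 -0.45 0 0.85 255;0 -2 0 -0.4 0 0.8 255;0 0 0 0 0 0 255;0 0 0 0 0 0 150;0 0 0 0 0 0 60;0 0 0 0 0 0 60;0 0 0 0 0 0 60;0 0 0 0 0 0 60"
  grip_force: 20

```text
time_s: 17.87
position: [0.4751, 0.0151, 0.0102]
tool_rot: [[0.993, 0.052, 0.106], [0.047, -0.998, 0.049], [0.108, -0.043, -0.993]]
ft_force: [0.2, -1.2, 0.6]
grip_width: 0.0653
gripper_force: 0.0
```

```bash
python3 st.py
```

```text
17.8667 [0.4751 0.0151 0.0102] q [-14.8879  30.2693 107.1771   6.9882  37.5907  66.8856] 
ft [ 0.2426 -1.1779  0.5537] tq [-0.0644  0.001   0.0229] w 0.06534966502184658 0.0
```

Request:
jog_arm:
  plan: "0 0 0 -0.1 0 -1.5 60;0 0 0 -0.2 0 -3 0;0 0 0 -0.3 0 -3.5 0;-2.5 -6.2 0 0.5 0 -3.5 0;0 0 0 3 0 -2.5 0;0 0 0 3 0 0 0;0 0 0 0 0 0 0"

```text
time_s: 18.45
position: [0.5261, 0.0127, 0.1449]
tool_rot: [[0.998, 0.053, 0.026], [0.053, -0.999, 0.01], [0.027, -0.009, -1.0]]
ft_force: [-1.2, -1.1, -0.7]
grip_width: 0.0853
gripper_force: 0.0
```

```bash
cat > pinfind.py <<'E'
from look import *
def find(n):
    d=look(n); X=d['X']; p=d['pixels'].astype(int)
    print(np.array(env.observe()['tool_rot']))
    print([(np.round(r['at']),round(r['confidence'],2),pts(d,[r['at']]).round(4).tolist()) for r in models.tip_of('wrist','pin_mid')[:3]])
    m=(X[:,:,2]>.008)&(X[:,:,2]<.05)&(X[:,:,0]>.42)&(X[:,:,0]<.66)&(abs(X[:,:,1])<.075)&(p.min(2)>70)
    k,lab,stt,_=cv2.connectedComponentsWithStats(m.astype(np.uint8)); i=1+np.argmax(stt[1:,4]); m=lab==i
    q=X[m]; print(len(q),cv2.minAreaRect(q[:,:2].astype(np.float32)*1000))
    vx,vy,x0,y0=cv2.fitLine(q[:,:2].astype(np.float32),cv2.DIST_HUBER,0,.001,.001).ravel()
    t=(q[:,:2]-[x0,y0])@[vx,vy]; w=(q[:,:2]-[x0,y0])@[-vy,vx]
    for a in np.arange(t.min(),t.max(),.01):
        s=(t>=a)&(t<a+.01); print(round(a,3),np.round([x0+vx*(a+.005),y0+vy*(a+.005)],4),s.sum(),'w',np.ptp(w[s]).round(4),'mid',((w[s].max()+w[s].min())/2).round(4),'ztop',np.percentile(q[s,2],95).round(4))
    print('dir',vx,vy,np.degrees(np.arctan2(vy,vx)),t.min(),t.max())
    return d
E
python3 -c "
from pinfind import *
find('w4')"
```

```text
18.45 [0.5261 0.0127 0.1449] q [-11.9658  23.5072  87.1937   0.9655  67.9491  74.6487] ft [-1.2075 -1.0538 -0.7067] w 0.08530834714238776
[[ 0.9984  0.0533  0.0214]
 [ 0.053  -0.9985  0.0112]
 [ 0.022  -0.01   -0.9997]]
[(array([317., 175.]), 0.63, [[0.5468, 0.0199, 0.0242]])]
3799 ((526.2359008789062, 18.263357162475586), (129.41900634765625, 28.732267379760742), 3.0625851154327393)
-0.071 [0.4666 0.015 ] 151 w 0.0105 mid -0.0 ztop 0.0332
-0.061 [0.4766 0.0156] 169 w 0.0112 mid 0.0003 ztop 0.0326
-0.051 [0.4866 0.0161] 184 w 0.012 mid -0.0001 ztop 0.0321
-0.041 [0.4966 0.0167] 399 w 0.0287 mid -0.0 ztop 0.0326
-0.031 [0.5066 0.0172] 325 w 0.0242 mid 0.002 ztop 0.0305
-0.021 [0.5165 0.0178] 291 w 0.0186 mid -0.0 ztop 0.0267
-0.011 [0.5265 0.0183] 311 w 0.0194 mid 0.0004 ztop 0.0264
-0.001 [0.5365 0.0189] 318 w 0.0193 mid 0.0004 ztop 0.0257
0.009 [0.5465 0.0194] 325 w 0.0192 mid 0.0004 ztop 0.0254
0.019 [0.5565 0.02  ] 321 w 0.019 mid 0.0003 ztop 0.0247
0.029 [0.5665 0.0205] 327 w 0.0189 mid 0.0003 ztop 0.0241
0.039 [0.5764 0.0211] 344 w 0.0195 mid -0.0002 ztop 0.0236
0.049 [0.5864 0.0216] 334 w 0.0193 mid -0.0002 ztop 0.0231
dir 0.9984824 0.055071533 3.1569636 -0.07130094201218137 0.05813556058597306
```

View pics/w4.png

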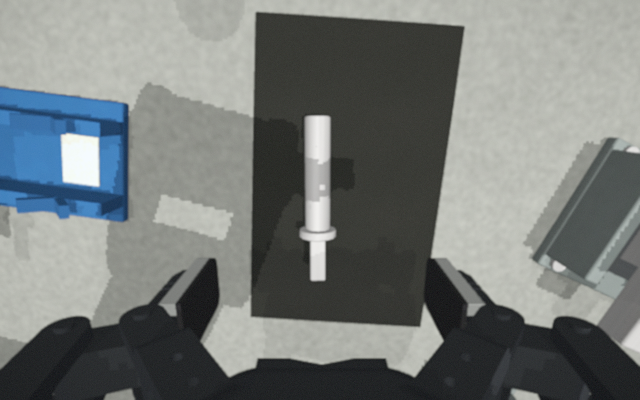

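Request:
jog_arm:
  plan: "-0.6 -4.4 0 1.4 -0.3 3 0;0 0 0 1.35 -0.27 3.5 0;0 0 0 0 0 3.5 0;0 0 0 0 0 2 0;0 0 0 0 0 0.8 0;0 0 0 0 0 0 0"

```text
time_s: 19.05
position: [0.5418, 0.0202, 0.0132]
tool_rot: [[0.997, 0.052, -0.062], [0.052, -0.999, -0.002], [-0.062, -0.001, -0.998]]
ft_force: [-0.3, 1.1, -0.2]
grip_width: 0.0857
gripper_force: 0.0
```

```bash
python3 st.py; python3 -c "
from h import *
print(np.array(env.observe()['tool_rot']).round(4))"
```

```text
19.05 [0.5418 0.0202 0.0132] q [-10.02    36.8717  89.1347  -0.872   57.4518  77.4614] 
ft [-0.2691  1.121  -0.1995] tq [-0.0049 -0.0138 -0.0347] w 0.08565569205755864 0.0
[[ 0.9967  0.0525 -0.0616]
 [ 0.0524 -0.9986 -0.0021]
 [-0.0616 -0.0011 -0.9981]]
```

Request:
jog_arm:
  plan: "0 0 0 0.3 0.08 0.8 0;0 0 0 0 0 0 140;0 0 0 0 0 0 255;0 0 0 0 0 0 255;0 0 0 0 0 0 255;0 0 0 0 0 0 255;0 0 0 0 0 0 255"
  grip_force: 70

```text
time_s: 19.63
position: [0.5466, 0.0193, 0.0073]
tool_rot: [[0.997, 0.053, -0.056], [0.053, -0.999, -0.004], [-0.056, 0.001, -0.998]]
ft_force: [-0.8, 0.1, 3.4]
grip_width: 0.0176
gripper_force: 68.2
```

```bash
python3 st.py
```

```text
19.6333 [0.5466 0.0193 0.0073] q [-10.021   37.6073  88.8253  -0.9102  56.6815  77.4664] 
ft [-0.7787  0.1249  3.3753] tq [ 0.1293  0.0492 -0.0994] w 0.017552575814667605 68.23395252227783
```

Request:
jog_arm:
  plan: "0 0 0 0 0 -1 255;0 0 0 0 0 -3.3 255;0 3.2 0 0 0 -3.3 255;0 0 3.8 0 0 -3.3 255;0 0 3.9 0 -3.0 -2.5 255;0 0 0 -0.2 -4.1 0 255;0 0 0 -0.2 -4.1 0 255;0 0 0 -0.2 -4.1 0 255;0 0 0 -0.2 -3.5 0 255;0 0 0 0 0 0 255"

```text
time_s: 20.47
position: [0.5547, 0.2136, 0.1407]
tool_rot: [[0.997, -0.076, -0.002], [-0.076, -0.997, 0.002], [-0.002, -0.002, -1.0]]
ft_force: [-1.0, -0.5, -2.6]
grip_width: 0.0174
gripper_force: 69.1
```

```bash
python3 st.py;  python3 - <<'E'
from look import *
print(np.array(env.observe()['tool_rot']).round(4))
d=look('w5'); X=d['X']; p=d['pixels'].astype(int); blue=(p[:,:,2]>p[:,:,0]+40)&(p[:,:,2]>60)
P=X[blue&(X[:,:,2]>.03)&(X[:,:,2]<.07)]; print(cv2.minAreaRect(P[:,:2].astype(np.float32)*1000))
P=X[blue&(X[:,:,2]<.03)]; print(cv2.minAreaRect(P[:,:2].astype(np.float32)*1000))
# held pin
g=(X[:,:,2]>.11)&(X[:,:,2]<.2)&(p.min(2)>80); q=X[g]
if len(q)>50: print('held',len(q),cv2.minAreaRect(q[:,:2].astype(np.float32)*1000),q.min(0),q.max(0))
for lo,hi in((.25,.315),(.32,.39)):
    m=(X[:,:,2]>.05)&(X[:,:,2]<.09)&~blue&(X[:,:,0]>.5)&(X[:,:,0]<.61)&(X[:,:,1]>lo)&(X[:,:,1]<hi)&(p.min(2)>90); q=X[m]
    if len(q)>50:
        for x in np.arange(.52,.6,.015):
            s=q[abs(q[:,0]-x)<.004]
            if len(s)>9: print(x.round(3),np.median(s[:,1]).round(4),np.percentile(s[:,2],95).round(4),len(s))
E
```

```text
20.4667 [0.5547 0.2136 0.1407] q [  9.604   30.578   75.1677   0.1264  74.3293 103.9351] 
ft [-0.9884 -0.4994 -2.6182] tq [-0.0406 -0.0154 -0.0446] w 0.017416574089974886 69.13172721862793
[[ 0.9971 -0.0761 -0.0016]
 [-0.0761 -0.9971  0.0019]
 [-0.0018 -0.0017 -1.    ]]
20.4667 [0.5547 0.2136 0.1407] q [  9.604   30.578   75.1677   0.1264  74.3293 103.9351] ft [-0.9884 -0.4994 -2.6182] w 0.017416574089974886
((557.165283203125, 283.73309326171875), (210.5415496826172, 80.6474609375), 84.79733276367188)
((551.619384765625, 298.9825134277344), (238.94090270996094, 104.0859603881836), 85.47764587402344)
held 10271 ((553.0149536132812, 213.0267333984375), (83.88899993896484, 82.74822998046875), 36.402992248535156) [0.5072 0.1695 0.138 ] [0.5996 0.2605 0.1995]
0.52 0.2845 0.0655 307
0.535 0.2828 0.0655 313
0.55 0.2818 0.0657 319
0.565 0.2808 0.0657 342
0.58 0.2794 0.0657 353
0.595 0.2788 0.0655 370
0.52 0.3525 0.0655 295
0.535 0.3516 0.0654 318
0.55 0.3503 0.0656 330
0.565 0.3488 0.0657 358
0.58 0.3476 0.0655 378
0.595 0.3462 0.0656 395
```

View pics/w5.png

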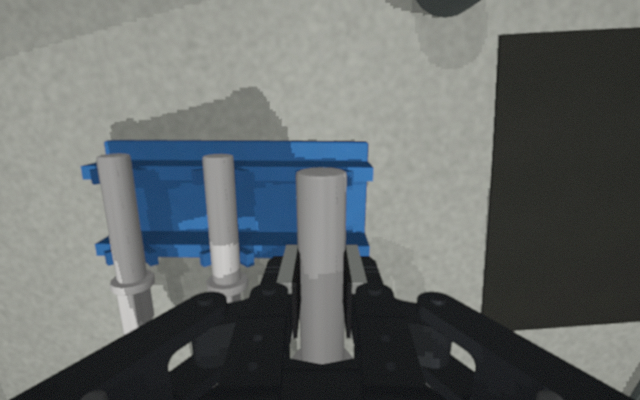

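Request:
jog_arm:
  plan: "0 0 0.2 -0.51 0.1 1 255;0 0 0 0 0 2.5 255;0 0 0 0 0 2.5 255;0 0 0 0 0 1.8 255;0 0 0 0 0 0.5 255;0 0 0 0 0 0 255"

```text
time_s: 21.02
position: [0.55, 0.2065, 0.0566]
tool_rot: [[0.996, -0.086, -0.004], [-0.086, -0.996, -0.001], [-0.004, 0.001, -1.0]]
ft_force: [-0.9, -0.6, -2.7]
grip_width: 0.0171
gripper_force: 69.2
```

```bash
python3 st.py
```

```text
21.0167 [0.55   0.2065 0.0566] q [  9.039   35.5937  81.7839  -0.0014  62.8667 103.9616] 
ft [-0.8689 -0.5815 -2.7112] tq [-0.0172 -0.0981  0.0103] w 0.017061752733703164 69.1671073436737
```

Request:
jog_arm:
  plan: "0 0 -0.4 0 -0.64 -0.2 255;0 0 0 0 0 0 255;0 0 0 0 0 0 255;0 0 0 0 0 0 255"

```text
time_s: 21.35
position: [0.5515, 0.2138, 0.0605]
tool_rot: [[0.997, -0.078, 0.0], [-0.078, -0.997, 0.0], [0.0, -0.0, -1.0]]
ft_force: [0.7, -0.3, -1.9]
grip_width: 0.0174
gripper_force: 69.2
```

```bash
python3 st.py;  python3 - <<'E'
from look import *
d=look('w6'); X=d['X']; p=d['pixels'].astype(int); blue=(p[:,:,2]>p[:,:,0]+40)&(p[:,:,2]>60)
for lo,hi in((.25,.315),(.32,.39)):
    m=(X[:,:,2]>.05)&(X[:,:,2]<.09)&~blue&(X[:,:,0]>.5)&(X[:,:,0]<.61)&(X[:,:,1]>lo)&(X[:,:,1]<hi)&(p.min(2)>90); q=X[m]
    if len(q)>50:
        for x in np.arange(.55,.6,.015):
            s=q[abs(q[:,0]-x)<.004]
            if len(s)>9: t=s[s[:,2]>s[:,2].max()-.003]; print(x.round(3),'topmid',t[:,1].mean().round(4),s[:,1].min().round(4),s[:,1].max().round(4),len(s))
# held pin shank in front of fingers
m=(X[:,:,0]>.575)&(X[:,:,0]<.61)&(X[:,:,1]>.18)&(X[:,:,1]<.245)&(X[:,:,2]>.05)&~blue&(p.min(2)>90)
q=X[m]
for x in np.arange(.58,.605,.005):
    s=q[abs(q[:,0]-x)<.003]
    if len(s)>9: t=s[s[:,2]>np.percentile(s[:,2],98)-.003];print('held',x.round(3),t[:,1].mean().round(4),np.percentile(s[:,2],97).round(4),s[:,1].min().round(4),s[:,1].max().round(4))
print('tip x',q[:,0].max() if len(q) else None)
E
```

```text
21.35 [0.5515 0.2138 0.0605] q [  9.7284  35.5294  81.0826   0.0018  63.3619 104.1888] 
ft [ 0.685  -0.3207 -1.9418] tq [ 0.004  -0.0482  0.0461] w 0.017373740712899113 69.15616035461426
21.35 [0.5515 0.2138 0.0605] q [  9.7284  35.5294  81.0826   0.0018  63.3619 104.1888] ft [ 0.685  -0.3207 -1.9418] w 0.017373740712899113
0.55 topmid 0.2838 0.2743 0.2933 677
0.565 topmid 0.2824 0.2732 0.2919 754
0.58 topmid 0.2812 0.2717 0.2911 805
0.595 topmid 0.2801 0.2704 0.2894 912
0.55 topmid 0.3532 0.3437 0.3607 663
0.565 topmid 0.3519 0.3425 0.3589 720
0.58 topmid 0.3492 0.3417 0.3535 653
0.595 topmid 0.346 0.3398 0.3489 548
held 0.58 0.2132 0.0785 0.2034 0.2229
held 0.585 0.2127 0.0786 0.2031 0.2226
held 0.59 0.2124 0.0787 0.2024 0.2222
held 0.595 0.2126 0.0784 0.2023 0.2216
tip x 0.5961316148711944
```

View pics/w6.png

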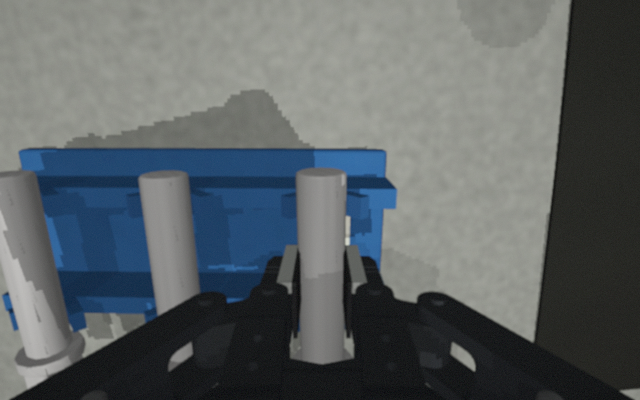

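Request:
jog_arm:
  plan: "0 0 0 -0.2 0.15 0.4 255;0 0 0 0 0 0.4 255;0 0 0 0 0 0.4 255;0 0 0 0 0 0 255;0 0 0 0 0 0 255"

```text
time_s: 21.82
position: [0.549, 0.2127, 0.0479]
tool_rot: [[0.997, -0.079, -0.001], [-0.079, -0.997, 0.001], [-0.001, -0.001, -1.0]]
ft_force: [-2.5, 1.9, 4.6]
grip_width: 0.0174
gripper_force: 70.0
```

```bash
python3 st.py
```

```text
21.8167 [0.549  0.2127 0.0479] q [  9.6379  36.2721  82.1905   0.0673  61.5853 104.1236] 
ft [-2.4571  1.939   4.5969] tq [ 0.3249  0.4027 -0.336 ] w 0.017428607590523303 69.98183369636536
```

Request:
jog_arm:
  plan: "0 0 0 0 0 0 210;0 0 0 0 0 0 140;0 0 0 0 0 0 140;0 0 0 0 0 0 140;0 0 0 0 0 -1 140;0 0 0 0 0 -2 140;0 0 0 0 0 -3 140;0 0 0 0 0 -3 140;0 0 0 0 0 -3 140;0 0 0 0 0 0 140"

```text
time_s: 22.65
position: [0.5514, 0.2127, 0.1742]
tool_rot: [[0.997, -0.078, 0.01], [-0.078, -0.997, 0.002], [0.009, -0.002, -1.0]]
ft_force: [-0.3, -0.8, 0.5]
grip_width: 0.0383
gripper_force: 0.0
```

```bash
python3 st.py;  python3 - <<'E'
from look import *
d=look('w7'); X=d['X']; p=d['pixels'].astype(int); blue=(p[:,:,2]>p[:,:,0]+40)&(p[:,:,2]>60)
for lo,hi in((.175,.245),(.25,.315),(.32,.39)):
    m=(X[:,:,2]>.05)&(X[:,:,2]<.09)&~blue&(X[:,:,0]>.5)&(X[:,:,0]<.62)&(X[:,:,1]>lo)&(X[:,:,1]<hi)&(p.min(2)>90); q=X[m]
    for x in np.arange(.53,.6,.015):
        s=q[abs(q[:,0]-x)<.004]
        if len(s)>9: print(x.round(3),'mid',((s[:,1].min()+s[:,1].max())/2).round(4),np.ptp(s[:,1]).round(4),'ztop',np.percentile(s[:,2],97).round(4),len(s))
    if len(q): print('tip x',np.percentile(q[:,0],99.8))
E
```

```text
22.65 [0.5514 0.2127 0.1742] q [  9.6239  28.2123  73.4329  -0.0012  77.7951 104.0943] 
ft [-0.2602 -0.7505  0.5335] tq [-0.027   0.0045 -0.0226] w 0.03834272720993077 0.0
22.65 [0.5514 0.2127 0.1742] q [  9.6239  28.2123  73.4329  -0.0012  77.7951 104.0943] ft [-0.2602 -0.7505  0.5335] w 0.03834272720993077
0.53 mid 0.2154 0.0196 ztop 0.0658 246
0.545 mid 0.2143 0.0192 ztop 0.0662 248
0.56 mid 0.2127 0.0198 ztop 0.066 265
0.575 mid 0.2118 0.0238 ztop 0.0661 281
0.59 mid 0.2105 0.0191 ztop 0.066 289
tip x 0.5934324235362402
0.53 mid 0.2852 0.0195 ztop 0.066 242
0.545 mid 0.2838 0.0194 ztop 0.0658 253
0.56 mid 0.2826 0.019 ztop 0.0659 263
0.575 mid 0.2815 0.0192 ztop 0.066 279
0.59 mid 0.2802 0.0186 ztop 0.066 285
tip x 0.597854848176085
0.53 mid 0.3604 0.0299 ztop 0.066 251
0.545 mid 0.3539 0.0193 ztop 0.066 267
0.56 mid 0.3522 0.0188 ztop 0.0657 266
0.575 mid 0.3513 0.0194 ztop 0.0659 274
0.59 mid 0.3559 0.0304 ztop 0.0658 304
tip x 0.6037630247086855
```

View pics/w7.png

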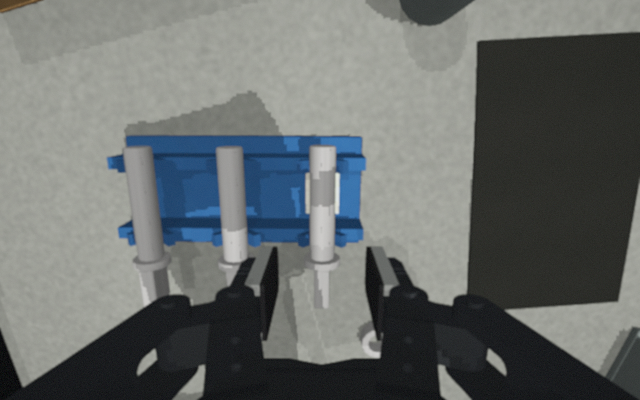

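The picture shows the pin seated in the empty place (about column 322, rows 145–262). It lies level and parallel to the other two pins, with its head on the same side. The gripper is clear.

```bash
python3 -c "
from rig import job
print(job.close_job())"
```

```text
the job is handed in; nothing more can be done
None
```

The job is handed in, with no verdict returned: I twisted the pin free, laid it on the mat and let go of it, then placed it in the empty rack place, where the last picture shows it level with its head on the same side as the others; I saw no sign of the fork lifting but had no direct reading of it, and I did not re-measure the bystanders at the end.

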